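# Load stacked sample dishes into the numbered bays

## Task

Load the three stacked square sample dishes into the numbered bays of the white stand, in order: the top blue dish into the bay marked with one dot, then the green dish into the bay with two dots, then the orange dish into the bay with three dots. Slide each dish off the stack sideways without lifting it, without dragging the dishes beneath along and pressing only gently, since they crack, until it lies flat in its bay right up to the bay's end wall. Leave the bottles and the beaker alone.

Things in the scene. Friction and masses are not known exactly. Their poses are not given: they have to be found in the camera images.
- rack: White and grey stand fixed to the worktop, T-shaped from above, 316 x 213 mm. Origin: on the worktop, under the centre of the stack; z up. Three bays lead out from the stack: bay 1 (one black dot on its end wall) along the stand's +y, bay 2 (two dots) along +x, bay 3 (three dots) along -y. On its -x side a closed wall, 60 mm high, inner face at x = -47 mm, stands close behind the stack.
- stack (a point): Centre of the stack floor, 8 mm above the worktop, on the stand's origin axis. Bay floors are stepped: each is 2 mm lower than the underside of its dish in the stack, and begins as a step 47 mm from the origin, which holds back the dishes lower in the stack.
- bay1 (a point): Middle of the underside of a fully home dish in bay 1 (one dot): on the bay floor, 100 mm from the stand's origin along its +y, 38 mm above the worktop. Axes as the stand. All bays are 97 mm wide inside with rounded entries; their end wall (inner face 144 mm from the origin) and side walls are 12 mm higher than the floor.
- bay2 (a point): The same for bay 2 (two dots): 100 mm from the origin along the stand's +x, 22 mm above the worktop.
- bay3 (a point): The same for bay 3 (three dots): 100 mm from the origin along the stand's -y, 6 mm above the worktop.
- dish_blue: Blue closed square dish, flat lid, 88 x 88 x 16 mm, 0.15 to 0.28 kg, top of the stack, underside 40 mm above the worktop. Origin: centre of its underside; z up; square with the stand. Dishes lie loose and are slippery on one another and on the stand (friction about 0.25). Fingertips grip the lid at least twice as well: pressed on it with 5 to 15 N and moved sideways they carry the dish along.
- dish_green: Green dish, same size and kind, middle of the stack, underside 24 mm above the worktop at the start. On any dish the fingertips slip on the lid when the dish meets the end wall; more than 45 N of finger force on a dish cracks it.
- dish_orange: Orange dish, same size and kind, bottom of the stack, underside 8 mm above the worktop at the start.
- brown_bottle: Brown reagent bottle with black cap, 68 mm across, 144 mm high, standing left of the stand; origin at the centre of its underside. Leave alone.
- white_bottle: White bottle with red cap, 59 mm across, 126 mm high, standing right of the stand; origin at the centre of its underside. Leave alone.
- beaker: Glass beaker, about 125 mm across, 149 mm high, behind the white bottle; origin at the centre of its underside. Leave alone.
There are look-alikes about, which are no part of the job. Leave any black look-alike of the dish_blue alone.

How it is judged:
On the way, in this order (a step that is already met when the one before it is completed fails the run):
1. the blue dish lies flat and fully home in the bay with one dot (y of dish_blue in the frame of rack above 0.092 m and x of dish_blue in the frame of rack between -0.009 and 0.009 m and z of dish_blue in the frame of rack between 0.034 and 0.041 m and angle between dish_blue's own z axis and vertical below 0.06 rad), for 0.2 s.
2. the green dish lies flat and fully home in the bay with two dots (x of dish_green in the frame of rack above 0.092 m and y of dish_green in the frame of rack between -0.009 and 0.009 m and z of dish_green in the frame of rack between 0.018 and 0.025 m and angle between dish_green's own z axis and vertical below 0.06 rad), for 0.2 s.
3. the orange dish lies flat and fully home in the bay with three dots (y of dish_orange in the frame of rack below -0.092 m and x of dish_orange in the frame of rack between -0.009 and 0.009 m and z of dish_orange in the frame of rack between 0.002 and 0.009 m and angle between dish_orange's own z axis and vertical below 0.06 rad), for 0.2 s.
At the end, for the whole second after the job is handed in: The blue, green and orange dishes lie at rest and flat (within 0.06 rad) on the floors of the bays with one, two and three dots, each within 8 mm of the bay's end wall and within 9 mm of the bay's centre line (all of step 1 and all of step 2 and all of step 3 and linear speed of each of dish_blue, dish_green, dish_orange below 0.01 m/s); the robot touches nothing.
It fails at once if a dish beneath was dragged more than 12 mm out of the stack before the one above it was home ((not (y of dish_blue in the frame of rack above 0.092 m and x of dish_blue in the frame of rack between -0.009 and 0.009 m and z of dish_blue in the frame of rack between 0.034 and 0.041 m and angle between dish_blue's own z axis and vertical below 0.06 rad) and (x of any of dish_green, dish_orange in the frame of rack above 0.012 m or x of any of dish_green, dish_orange in the frame of rack below -0.012 m or y of any of dish_green, dish_orange in the frame of rack above 0.012 m or y of any of dish_green, dish_orange in the frame of rack below -0.012 m)) or (not (x of dish_green in the frame of rack above 0.092 m and y of dish_green in the frame of rack between -0.009 and 0.009 m and z of dish_green in the frame of rack between 0.018 and 0.025 m and angle between dish_green's own z axis and vertical below 0.06 rad) and (x of dish_orange in the frame of rack above 0.012 m or x of dish_orange in the frame of rack below -0.012 m or y of dish_orange in the frame of rack above 0.012 m or y of dish_orange in the frame of rack below -0.012 m))).
It fails at once if a dish was lifted more than 12 mm or tipped more than 0.3 rad (z of dish_blue in the frame of rack above 0.052 m or z of dish_green in the frame of rack above 0.036 m or z of dish_orange in the frame of rack above 0.02 m or angle between any of dish_blue, dish_green, dish_orange's own z axis and vertical above 0.3 rad).
It fails at once if a dish was pressed or pushed with more than 45 N (contact force between the fingers and dish_blue above 45 N or contact force between the fingers and dish_green above 45 N or contact force between the fingers and dish_orange above 45 N).
It fails at once if a bottle or the beaker was moved more than 15 mm (distance of any of brown_bottle, white_bottle, beaker from where it was at the start of the episode above 0.015 m).
It also fails if it takes over 58 s, if anything falls off the work surface, if the arm or the gripper's body presses on something with over 40 N, if the wrist force passes 120 N, or if a joint passes its speed limit or range.

## Robot

A 6-joint arm with a two-finger parallel gripper is mounted at the origin on a cart in front of the work surface, level with it; the furniture and walls round the work are solid. World frame = base frame: x ahead of the robot, y to its left, z up, the work surface at z = 0. Lengths are in m, angles in rad, forces in N, time in s.
With the tool pointing down it reaches from about 0.35 to 0.775 m from the base axis. Payload 7.3 kg.
Tool frame: the origin (TCP) lies at the very end of the fingers, on their centre line; the grasp point (between the pads) lies 19 mm behind it; z points along the fingers, y is the line along which they close (so a half turn about z gives the same grasp; the last joint's range is limited). The gripper opens to 92 mm and grips with 3 to 60 N. Pads are 19 mm wide; open, the fingers measure 130 mm over their backs; the gripper's body (75 mm by 190 mm) begins 47 mm behind the grasp point.
Start: joints at [-1.405, 0.342, 1.524, -0, 1.275, -0.146], TCP at [0.161, -0.5, 0.227] pointing down, gripper open.
Joint ranges: [-2.53, 2.53], [-0.77, 2.02], [0.04, 2.7], [-1, 4.14], [0.28, 2.66], [-3.11, 3.11]. Speed limits (rad/s): [2.57, 2.57, 3.14, 3.14, 3.14, 3.14].

## Interface

Orientations are given as a unit quaternion [x, y, z, w].
In Python, from rig import arm, camera, calibration gives the robot as it stands.
- The arm moves only by the tool step_arm, never from a script. Its argument "moves" is a list of rows, each a list of 3 entries, a list of its own where there are three numbers: the shift along the tool's x, y, z in m, then the turn about the tool's z in rad, then the closure, from 0 (fully open) to 1 (shut). In form: [[[x, y, z], roll, grip], ...]. A call has 1 to 20 rows; each row is the pose to reach, as a shift and turn from the pose commanded when the call began, along the tool's axes at that moment; what a row does not reach only later rows make up. A row lasts 1/8 s, in which the tool goes at most 62.5 mm and 10.7 degrees, less where a joint would pass 70% of its speed; a pose out of reach is approached as far as the arm can. A call with a gripper value outside its range is refused whole. The fingers move at their own pace and stop on an object; "force" is the grip in N (left out, the last holds). Time passes only in rows, so rows that repeat a pose let the fingers close. It gives the time, the measured TCP pose, the force, the opening and the grip force at its end, in the units of the state.
- arm.observe(): the state, without advancing time (a new reading comes with each control period).
- camera(name): name is "scene" or "top"; returns the picture (480x640x3 uint8, red, green, blue); there is no depth.
- calibration(name): a dict with "intrinsics" (3x3 intrinsics, pixels), "world_from_camera" (4x4, takes a point from camera to world coordinates). Camera axes: x right, y down, z forward; pixel columns grow to the right and rows downward; lengths in m; the calibration is good to about 2 mm. A picture is of the moment at which its call begins. calibration takes no time and is no camera call.
- arm.close_job(): hands the job in; it is judged then, once.
The state is a dict: "clock": time; "qpos": joint angles; "qd": joint speeds; "effort": joint torques, N m; "position": TCP position; "orientation": TCP orientation; "wrist_force": force on the tool from outside, world axes, zero at the start; "wrist_torque": the same for the moment, N m; "width": finger opening in m; "grip_force": force on a finger pad.
Only numpy, scipy, OpenCV 4.12 (cv2) and the standard library are available. Lean on these libraries where they do the work, as an engineer would, in place of code of your own. Each camera call takes 0.05 s, during which the arm holds its last target. There are 200 camera calls.

## Working session

There is one attempt and no reset: what is moved stays moved. The work goes in short steps, Python scripts to look and compute and a tool call to move; the robot and the scene stay as the last step left them, time stands still between calls to the robot, and variables do not carry over. Pictures are saved under pics/ and viewed, at most 10 in all, crops included, and the job is handed in when it is done.

Besides the shell and the picture viewer there is one more tool, called after ">>>" as name(argument=value, ...), one argument or row to a line, values as JSON. step_arm: Moves the arm, as the interface text tells. Its arguments: {"type":"object","properties":{"moves":{"type":"array","items":{"type":"array"}},"force":{"type":"number"}},"required":["moves"]}

```bash
mkdir -p pics; python3 - <<'E'
from rig import arm,camera,calibration
import cv2
for n in("scene","top"):
    cv2.imwrite(f"pics/{n}0.png",camera(n)[:,:,::-1]); c=calibration(n); print(c)
print(arm.observe())
E
```

```text
{'intrinsics': array([[531.41924218,   0.        , 321.42365781],
       [  0.        , 531.41924218, 231.39562743],
       [  0.        ,   0.        ,   1.        ]]), 'world_from_camera': array([[ 0.91098535, -0.17709127,  0.37248406,  0.0698357 ],
       [-0.41179627, -0.44093429,  0.79749657, -1.11307403],
       [ 0.02301132, -0.87989524, -0.47461021,  0.70156417],
       [ 0.        ,  0.        ,  0.        ,  1.        ]])}
{'intrinsics': array([[449.01290786,   0.        , 322.16628891],
       [  0.        , 449.01290786, 237.94165602],
       [  0.        ,   0.        ,   1.        ]]), 'world_from_camera': array([[-1.67864450e-02, -9.95341975e-01,  9.49345415e-02,
         4.82722579e-01],
       [-9.99763581e-01,  1.80213958e-02,  1.21660172e-02,
        -1.07400540e-03],
       [-1.38202006e-02, -9.47078729e-02, -9.95409173e-01,
         1.26749743e+00],
       [ 0.00000000e+00,  0.00000000e+00,  0.00000000e+00,
         1.00000000e+00]])}
{'clock': 0.1, 'qpos': array([-1.40500070e+00,  3.42643736e-01,  1.52490064e+00, -2.71242978e-06,
        1.27542342e+00, -1.46023905e-01]), 'qd': array([ 0.00113286, -0.00144591, -0.00491521,  0.00138485,  0.00027259,
        0.00055397]), 'effort': array([ 1.53541940e-03, -4.32005882e+01, -2.44693869e+01,  7.20076030e-02,
        5.26431471e-02, -4.73461262e-05]), 'position': array([ 0.16101343, -0.49932009,  0.22612658]), 'orientation': array([ 9.87870377e-01,  1.55279249e-01, -8.09425954e-06, -6.87523759e-04]), 'wrist_force': array([-0.0379301 , -0.61468027,  0.38900493]), 'wrist_torque': array([-0.06535294, -0.00676873, -0.02398989]), 'grip_force': 0.0, 'width': 0.09205057255785389}
```

View pics/top0.png

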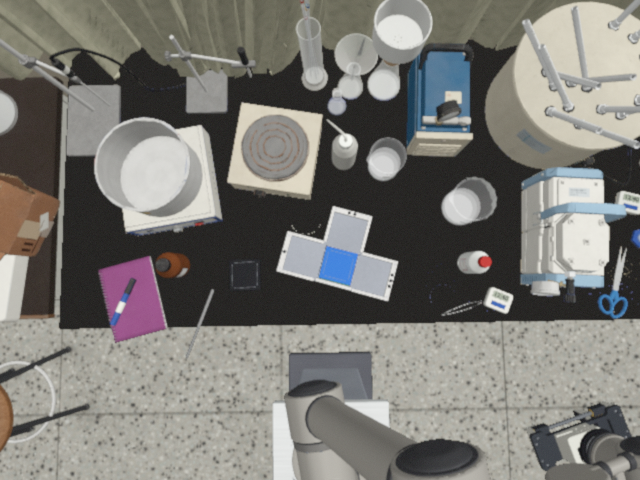

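View pics/scene0.png

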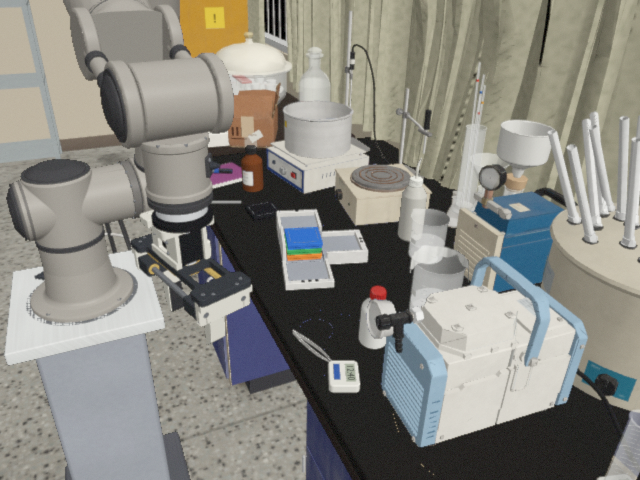

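The top view shows the T-stand with blue dish near pixel (338,265): the bay 1 end is at (285,250), bay 2 at (352,212), and bay 3 at (392,278). The scene view shows the stack and the same layout. I'll enlarge the stand.

```bash
cat >h.py <<'E'
import numpy as np
from rig import arm,camera,calibration
def pix2w(n,uv,z):
    c=calibration(n);K=c["intrinsics"];T=c["world_from_camera"]
    d=T[:3,:3]@np.linalg.solve(K,np.array([uv[0],uv[1],1.]));o=T[:3,3]
    return o+d*(z-o[2])/d[2]
def w2pix(n,p):
    c=calibration(n);K=c["intrinsics"];T=c["world_from_camera"]
    q=K@(T[:3,:3].T@(np.array(p)-T[:3,3]));return q[:2]/q[2]
E
python3 - <<'E'
import cv2,numpy as np
from h import *
im=cv2.imread("pics/top0.png")
cv2.imwrite("pics/c.png",cv2.resize(im[200:305,270:405],None,fx=5.5,fy=5.5,interpolation=cv2.INTER_CUBIC))
h=cv2.cvtColor(im,cv2.COLOR_BGR2HSV)
m=cv2.inRange(h,(100,120,80),(125,255,255));m[:200]=0;m[310:]=0;m[:,:270]=0;m[:,405:]=0
c=max(cv2.findContours(m,0,1)[0],key=cv2.contourArea)
r=cv2.minAreaRect(c);print(r,cv2.boxPoints(r))
print(pix2w("top",r[0],.056))
P=[pix2w("top",p,.056) for p in cv2.boxPoints(r)];print(np.array(P))
for i in range(4):
    d=P[(i+1)%4]-P[i];print(np.hypot(*d[:2]),np.degrees(np.arctan2(d[1],d[0])))
E
```

```text
((337.85296630859375, 265.5882568359375), (32.01470184326172, 32.25723648071289), 14.03624439239502) [[318.41177 277.35297]
 [326.23532 246.05884]
 [357.29416 253.82355]
 [349.4706  285.11768]]
[ 0.52270934 -0.02726025  0.056     ]
[[ 0.4920303   0.02561298  0.056     ]
 [ 0.57600886  0.00309506  0.056     ]
 [ 0.55350394 -0.08033265  0.056     ]
 [ 0.4698841  -0.05734545  0.056     ]]
0.08694513072784583 -15.010142998472766
0.08640980663909592 -105.09641330551997
0.08672190561026594 164.62900828820165
0.08586359027230937 75.05314113990958
```

View pics/c.png

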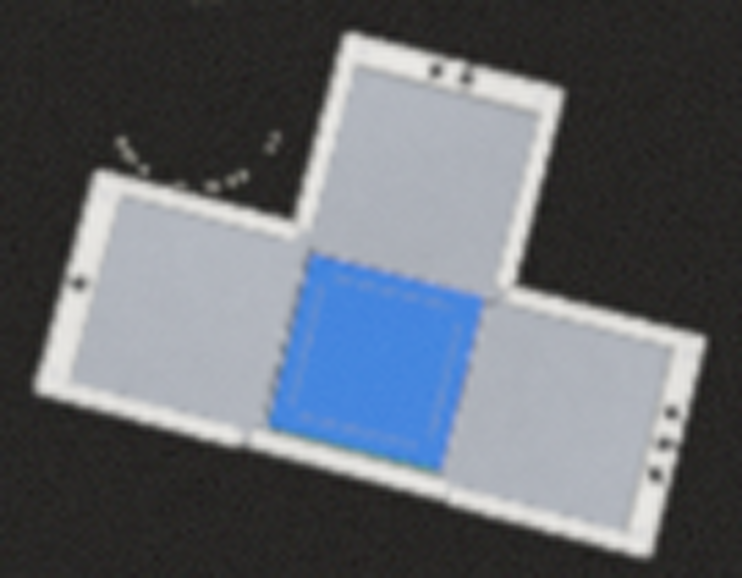

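>>> step_arm(
  moves=[
    [[0.489,-0.339,0.08],0.575,1],
    [[0.489,-0.339,0.08],0.575,1],
    [[0.489,-0.339,0.08],0.575,1],
    [[0.489,-0.339,0.08],0.575,1],
    [[0.489,-0.339,0.08],0.575,1],
    [[0.489,-0.339,0.08],0.575,1],
    [[0.489,-0.339,0.08],0.575,1],
    [[0.489,-0.339,0.08],0.575,1],
    [[0.489,-0.339,0.08],0.575,1],
    [[0.489,-0.339,0.08],0.575,1],
    [[0.489,-0.339,0.08],0.575,1],
    [[0.489,-0.339,0.08],0.575,1],
    [[0.489,-0.339,0.08],0.575,1],
    [[0.489,-0.339,0.08],0.575,1],
  ],
)

```text
clock: 1.85
position: [0.5222, -0.0281, 0.147]
orientation: [0.991, -0.132, 0.0, 0.0]
wrist_force: [0.5, 0.2, 0.0]
width: 0.0004
grip_force: 0.0
```

>>> step_arm(
  moves=[
    [[0,0,0.04],0,1],
    [[0,0,0.075],0,1],
    [[0,0,0.085],0,1],
    [[0,0,0.087],0,1],
    [[0,0,0.089],0,1],
    [[0,0,0.09],0,1],
    [[0,0,0.09],0,1],
  ],
)

```text
clock: 2.72
position: [0.5228, -0.0271, 0.0572]
orientation: [0.991, -0.131, 0.001, 0.0]
wrist_force: [-0.7, 0.1, -0.1]
width: 0.0001
grip_force: 0.0
```

>>> step_arm(
  moves=[
    [[0,0,0.001],0,1],
    [[0,0,0.001],0,1],
  ],
)

```text
clock: 2.98
position: [0.5228, -0.0271, 0.0562]
orientation: [0.991, -0.131, 0.0, 0.0]
wrist_force: [-1.4, 0.2, 5.3]
width: 0.0003
grip_force: 2.5
```

Contact; press a little more.

>>> step_arm(
  moves=[
    [[0,0,0.0005],0,1],
    [[0,0,0.0005],0,1],
  ],
)

```text
clock: 3.22
position: [0.5228, -0.0271, 0.0562]
orientation: [0.991, -0.131, 0.001, 0.0]
wrist_force: [-3.1, 0.8, 8.7]
width: 0.0003
grip_force: 4.9
```

>>> step_arm(
  moves=[
    [[0,-0.003,0.0004],0,1],
    [[0,-0.008,0.0004],0,1],
    [[0,-0.014,0.0004],0,1],
    [[0,-0.02,0.0004],0,1],
    [[0,-0.02,0.0004],0,1],
  ],
)

```text
clock: 3.85
position: [0.5292, -0.0078, 0.0562]
orientation: [0.991, -0.131, 0.002, 0.0]
wrist_force: [-0.5, 0.6, 9.8]
width: 0.0007
grip_force: 4.8
```

```bash
cat >s.py <<'E'
import cv2,sys
from h import *
im=camera("scene")[:,:,::-1].copy();cv2.imwrite(f"pics/{sys.argv[1]}.png",cv2.resize(im[180:310,220:400],None,fx=4.4,fy=4.4,interpolation=cv2.INTER_CUBIC))
E
python3 s.py a
```

```text
(no output)
```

View pics/a.png

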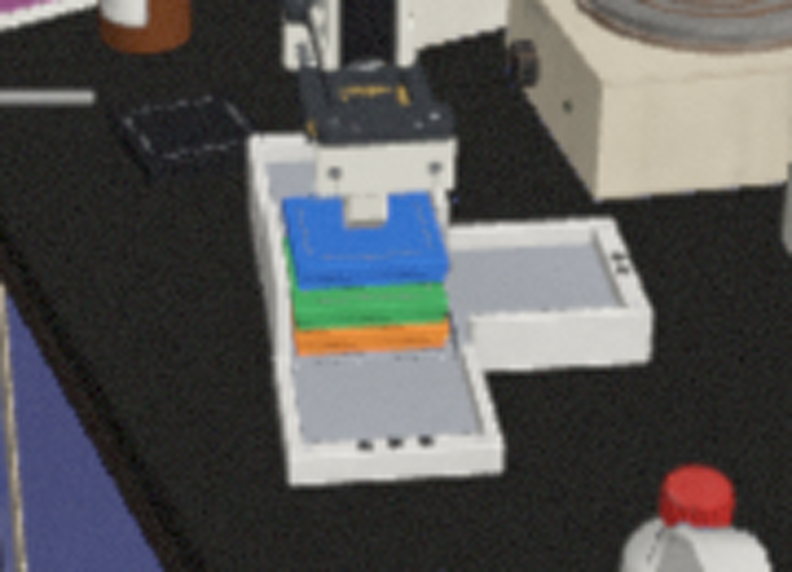

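Blue (crop (365,235)) has moved with the finger by about 20 mm; green and orange have stayed put. I'll continue.

>>> step_arm(
  moves=[
    [[0,-0.005,0],0,1],
    [[0,-0.012,0.0],0,1],
    [[0,-0.019,0.0],0,1],
    [[0,-0.025,0.0],0,1],
    [[0,-0.025,0.0],0,1],
  ],
)

```text
clock: 4.53
position: [0.5356, 0.0165, 0.0561]
orientation: [0.991, -0.131, 0.002, 0.0]
wrist_force: [0.1, 0.4, 8.8]
width: 0.0006
grip_force: 4.4
```

>>> step_arm(
  moves=[
    [[0,-0.005,0.0003],0,1],
    [[0,-0.012,0.0006],0,1],
    [[0,-0.018,0.0009],0,1],
    [[0,-0.018,0.0009],0,1],
  ],
)

```text
clock: 5.03
position: [0.5406, 0.0338, 0.0556]
orientation: [0.991, -0.131, 0.002, 0.0]
wrist_force: [-0.1, 0.9, 10.8]
width: 0.0006
grip_force: 5.3
```

>>> step_arm(
  moves=[
    [[0,-0.005,0.0002],0,1],
    [[0,-0.012,0.0004],0,1],
    [[0,-0.018,0.0006],0,1],
    [[0,-0.024,0.0008],0,1],
    [[0,-0.024,0.0008],0,1],
  ],
)

```text
clock: 5.65
position: [0.5471, 0.0569, 0.0552]
orientation: [0.991, -0.131, 0.003, 0.0]
wrist_force: [0.0, -0.7, 13.3]
width: 0.0003
grip_force: 6.5
```

>>> step_arm(
  moves=[
    [[0,-0.004,0.0002],0,1],
    [[0,-0.008,0.0004],0,1],
    [[0,-0.012,0.0006],0,1],
    [[0,-0.015,0.0006],0,1],
    [[0,-0.015,0.0006],0,1],
  ],
)

```text
clock: 6.28
position: [0.5505, 0.071, 0.0542]
orientation: [0.991, -0.131, 0.002, 0.0]
wrist_force: [-0.7, -3.2, 12.3]
width: 0.0004
grip_force: 6.2
```

```bash
python3 s.py b
```

```text
(no output)
```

View pics/b.png

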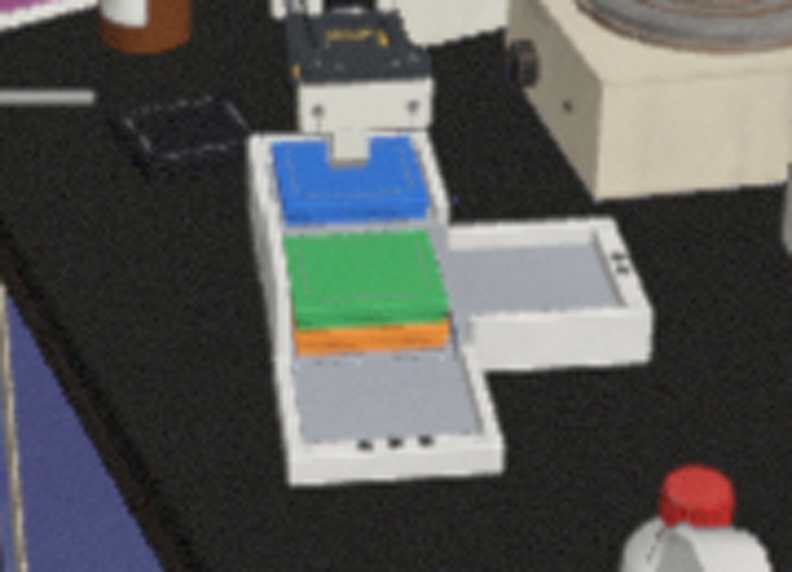

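Blue lies in the one-dot bay (crop (350,180)), with lateral reaction starting to appear. I'll push a few mm more to confirm it is against the wall, then lift.

>>> step_arm(
  moves=[
    [[0,-0.003,0.0],0,1],
    [[0,-0.006,0.0],0,1],
    [[0,-0.006,0],0,1],
    [[0,-0.006,0],0,1],
  ],
)

```text
clock: 6.82
position: [0.5519, 0.0763, 0.0542]
orientation: [0.991, -0.131, 0.002, 0.001]
wrist_force: [-1.4, -4.5, 13.3]
width: 0.0005
grip_force: 6.4
```

>>> step_arm(
  moves=[
    [[0,-0.006,-0.02],0,1],
    [[0,-0.006,-0.05],0,1],
    [[0.0,-0.006,-0.05],0,1],
  ],
)

```text
clock: 7.2
position: [0.5535, 0.0832, 0.1043]
orientation: [0.991, -0.131, 0.002, -0.0]
wrist_force: [-0.3, -0.3, 0.7]
width: 0.0002
grip_force: 0.0
```

```bash
cat >t.py <<'E'
import cv2,sys
from h import *
im=cv2.cvtColor(camera("top"),cv2.COLOR_RGB2HSV)
o=np.array([.5227,-.0273]);a=np.radians(-15.05);R=np.array([[np.cos(a),np.sin(a)],[-np.sin(a),np.cos(a)]])
for n,lo,hi,z in(("blue",(100,120,80),(125,255,255),.054),("green",(50,100,60),(80,255,255),float(sys.argv[1])),("orange",(8,150,100),(22,255,255),float(sys.argv[2]))):
    m=cv2.inRange(im,lo,hi);m[:200]=0;m[310:]=0;m[:,:270]=0;m[:,405:]=0
    cs=cv2.findContours(m,0,1)[0]
    if cs:
        r=cv2.minAreaRect(max(cs,key=cv2.contourArea));w=pix2w("top",r[0],z);print(n,r,w,"rack",R@(w[:2]-o))
s=arm.observe();print(s["clock"],s["position"],"tcp rack",R@(s["position"][:2]-o))
E
python3 t.py .040 .024
```

```text
blue ((294.0692443847656, 268.9461975097656), (20.46573257446289, 4.093146324157715), 7.125016689300537) [0.51576203 0.09101647 0.054     ] rack [-0.03742227  0.11245665]
green ((337.2353210449219, 266.058837890625), (31.044557571411133, 31.044557571411133), 14.03624439239502) [ 0.52198432 -0.02589576  0.04      ] rack [-0.00105576  0.00117024]
7.25 [0.55250814 0.08311086 0.10291214] tcp rack [0.00011622 0.11436376]
```

>>> step_arm(
  moves=[
    [[0,0.05,0],0,1],
    [[0,0.1,0.0],0,1],
    [[0,0.114,0.0],0,1],
    [[0,0.114,0.03],0,1],
    [[0,0.114,0.05],0,1],
    [[0,0.114,0.056],0,1],
    [[0,0.114,0.058],0,1],
    [[0,0.114,0.06],0,1],
    [[0,0.114,0.061],0,1],
    [[0,0.114,0.061],0,1],
  ],
)

```text
clock: 8.5
position: [0.5227, -0.027, 0.0418]
orientation: [0.991, -0.131, 0.0, 0.0]
wrist_force: [0.2, -0.2, -0.1]
width: -0.0
grip_force: 0.0
```

```bash
python3 t.py .040 .024
```

```text
blue ((297.9117736816406, 254.85296630859375), (22.55581283569336, 31.772165298461914), 14.03624439239502) [0.5536599  0.08019144 0.054     ] rack [0.00198654 0.11184355]
green ((340.0294494628906, 281.8823547363281), (16.492422103881836, 1.6977492570877075), 14.03624439239502) [ 0.4788906 -0.0326327  0.04     ] rack [-0.04092202 -0.01652541]
8.55 [ 0.52267111 -0.02706056  0.04179002] tcp rack [-9.00757767e-05  2.23722028e-04]
```

Blue's outer edge is at y≈0.143, against the end wall at 0.144. Now green.

>>> step_arm(
  moves=[
    [[0,0,0.001],0,1],
    [[0,0,0.002],0,1],
    [[0,0,0.0025],0,1],
    [[0,0,0.0025],0,1],
  ],
)

```text
clock: 9.05
position: [0.5227, -0.0271, 0.0402]
orientation: [0.991, -0.131, 0.0, 0.0]
wrist_force: [-3.6, 0.3, 11.2]
width: 0.0006
grip_force: 5.8
```

>>> step_arm(
  moves=[
    [[0.004,0,0],0,1],
    [[0.01,0,0],0,1],
    [[0.016,0,0],0,1],
    [[0.022,0,0],0,1],
    [[0.022,0,0],0,1],
  ],
)

```text
clock: 9.68
position: [0.5449, -0.033, 0.0403]
orientation: [0.991, -0.131, 0.001, 0.0]
wrist_force: [-0.6, 0.0, 7.9]
width: 0.0005
grip_force: 4.3
```

```bash
python3 s.py d
```

```text
(no output)
```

View pics/d.png

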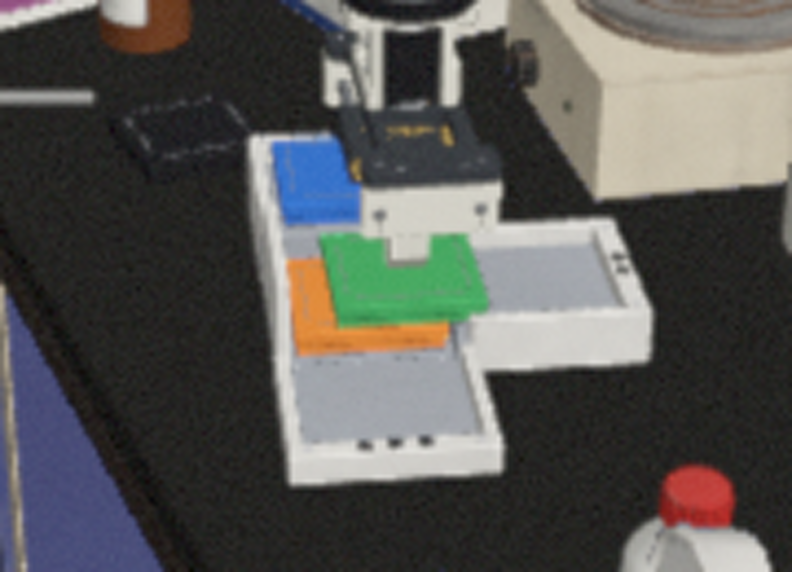

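Green has slid about 22 mm with the finger and orange (crop (315,310)) has stayed; blue is in its bay.

>>> step_arm(
  moves=[
    [[0.005,0,0.0002],0,1],
    [[0.011,0,0.0004],0,1],
    [[0.017,0,0.0005],0,1],
    [[0.023,0,0.0005],0,1],
    [[0.023,0,0.0005],0,1],
  ],
)

```text
clock: 10.35
position: [0.5671, -0.039, 0.0401]
orientation: [0.991, -0.131, 0.001, 0.0]
wrist_force: [-1.6, -0.3, 11.3]
width: 0.0002
grip_force: 5.8
```

>>> step_arm(
  moves=[
    [[0.005,0,0.0003],0,1],
    [[0.011,0,0.0006],0,1],
    [[0.018,0,0.0009],0,1],
    [[0.018,0,0.0009],0,1],
  ],
)

```text
clock: 10.85
position: [0.5848, -0.0437, 0.0396]
orientation: [0.991, -0.131, 0.002, 0.0]
wrist_force: [-2.3, 0.2, 11.5]
width: 0.0006
grip_force: 6.1
```

>>> step_arm(
  moves=[
    [[0.005,0,0.0002],0,1],
    [[0.012,0,0.0004],0,1],
    [[0.018,0,0.0006],0,1],
    [[0.023,0,0.0008],0,1],
    [[0.023,0,0.0008],0,1],
  ],
)

```text
clock: 11.48
position: [0.6069, -0.0496, 0.0392]
orientation: [0.991, -0.131, 0.002, 0.0]
wrist_force: [-3.2, 0.6, 15.3]
width: 0.0004
grip_force: 7.1
```

>>> step_arm(
  moves=[
    [[0.004,0,0.0002],0,1],
    [[0.008,0,0.0004],0,1],
    [[0.012,0,0.0005],0,1],
    [[0.016,0,0.0005],0,1],
    [[0.02,0,0.0005],0,1],
    [[0.022,0,0.0005],0,1],
    [[0.022,0,0.0005],0,1],
  ],
)

```text
clock: 12.35
position: [0.6264, -0.055, 0.0382]
orientation: [0.991, -0.131, -0.0, 0.0]
wrist_force: [-6.6, 1.6, 14.8]
width: 0.0003
grip_force: 7.6
```

>>> step_arm(
  moves=[
    [[0.022,0,-0.01],0,1],
    [[0.022,0,-0.05],0,1],
    [[-0.03,0,-0.05],0,1],
    [[-0.08,0,-0.05],0,1],
    [[-0.108,0,-0.05],0,1],
    [[-0.108,0,-0.05],0,1],
  ],
)

```text
clock: 13.1
position: [0.521, -0.0265, 0.0865]
orientation: [0.991, -0.131, -0.001, -0.0]
wrist_force: [0.1, -0.7, 0.1]
width: 0.0003
grip_force: 0.0
```

```bash
python3 t.py .038 .024; python3 s.py e
```

```text
blue ((297.35296630859375, 254.5882568359375), (21.3431339263916, 31.529630661010742), 14.03624439239502) [0.55440388 0.08169713 0.054     ] rack [0.00231402 0.11349077]
green ((346.9117736816406, 226.8529510498047), (30.80202293395996, 22.55581283569336), 14.03624439239502) [ 0.62943376 -0.05473674  0.038     ] rack [0.11019703 0.00121904]
orange ((345.60003662109375, 283.300048828125), (3.130495071411133, 0.8944271206855774), 26.56505012512207) [ 0.47469923 -0.04829491  0.024     ] rack [-0.04090274 -0.03273875]
13.15 [ 0.5227329  -0.02704636  0.08670482] tcp rack [-3.40877354e-05  2.53487800e-04]
```

View pics/e.png

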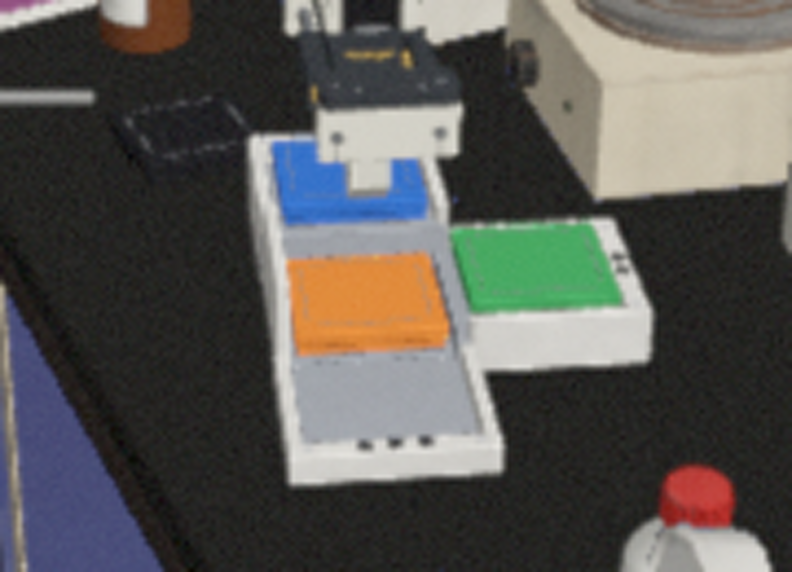

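Green lies in the two-dot bay at the wall (crop (540,265)), blue is home at (350,180), and orange is still in the stack at (365,300). Now descend on orange.

>>> step_arm(
  moves=[
    [[0,0,0.03],0,1],
    [[0,0,0.05],0,1],
    [[0,0,0.057],0,1],
    [[0,0,0.059],0,1],
    [[0,0,0.061],0,1],
    [[0,0,0.062],0,1],
    [[0,0,0.062],0,1],
  ],
)

```text
clock: 14.08
position: [0.5227, -0.0271, 0.0246]
orientation: [0.991, -0.131, 0.0, 0.0]
wrist_force: [0.8, 0.1, -0.4]
width: 0.0004
grip_force: 0.0
```

>>> step_arm(
  moves=[
    [[0,0,0.0008],0,1],
    [[0,0,0.0013],0,1],
    [[0,0,0.0013],0,1],
  ],
)

```text
clock: 14.45
position: [0.5228, -0.0271, 0.0242]
orientation: [0.991, -0.131, 0.001, 0.0]
wrist_force: [-2.4, 0.3, 9.6]
width: 0.0004
grip_force: 5.0
```

>>> step_arm(
  moves=[
    [[0,0.004,0.0002],0,1],
    [[0,0.01,0.0003],0,1],
    [[0,0.016,0.0003],0,1],
    [[0,0.022,0.0003],0,1],
    [[0,0.022,0.0003],0,1],
  ],
)

```text
clock: 15.08
position: [0.5182, -0.0488, 0.0243]
orientation: [0.991, -0.131, 0.002, 0.0]
wrist_force: [-0.7, -0.4, 8.9]
width: 0.0009
grip_force: 4.6
```

>>> step_arm(
  moves=[
    [[0,0.005,0.0],0,1],
    [[0,0.011,0.0],0,1],
    [[0,0.017,0.0002],0,1],
    [[0,0.023,0.0003],0,1],
    [[0,0.023,0.0003],0,1],
  ],
)

```text
clock: 15.7
position: [0.5126, -0.0708, 0.0242]
orientation: [0.991, -0.132, 0.002, 0.0]
wrist_force: [1.1, 1.9, 11.0]
width: 0.0002
grip_force: 5.4
```

>>> step_arm(
  moves=[
    [[0,0.005,0.0003],0,1],
    [[0,0.011,0.0006],0,1],
    [[0,0.018,0.0009],0,1],
    [[0,0.018,0.0009],0,1],
  ],
)

```text
clock: 16.2
position: [0.5081, -0.0886, 0.0236]
orientation: [0.991, -0.131, 0.003, 0.0]
wrist_force: [0.9, 0.2, 14.0]
width: 0.0006
grip_force: 6.7
```

>>> step_arm(
  moves=[
    [[0,0.005,0.0002],0,1],
    [[0,0.012,0.0004],0,1],
    [[0,0.018,0.0006],0,1],
    [[0,0.023,0.0008],0,1],
    [[0,0.023,0.0008],0,1],
  ],
)

```text
clock: 16.82
position: [0.5023, -0.1106, 0.0232]
orientation: [0.991, -0.131, 0.003, 0.0]
wrist_force: [-0.0, 2.8, 17.6]
width: 0.0004
grip_force: 8.5
```

>>> step_arm(
  moves=[
    [[0,0.004,0.0],0,1],
    [[0,0.008,0.0002],0,1],
    [[0,0.012,0.0002],0,1],
    [[0,0.016,0.0002],0,1],
    [[0,0.02,0.0002],0,1],
    [[0,0.022,0.0002],0,1],
    [[0,0.022,0.0002],0,1],
  ],
)

```text
clock: 17.7
position: [0.4961, -0.1314, 0.0222]
orientation: [0.991, -0.131, 0.002, 0.0]
wrist_force: [1.5, 3.6, 11.9]
width: 0.0006
grip_force: 5.7
```

>>> step_arm(
  moves=[
    [[0,0.022,-0.01],0,1],
    [[0,0.022,-0.06],0,1],
    [[0,0.022,-0.12],0,1],
    [[-0.06,0.022,-0.16],0,1],
    [[-0.12,0.022,-0.18],0,1],
    [[-0.12,0.022,-0.18],0,1],
    [[-0.12,0.022,-0.18],0,1],
  ],
)

```text
clock: 18.58
position: [0.3731, -0.1216, 0.2011]
orientation: [0.991, -0.131, 0.001, 0.0]
wrist_force: [0.1, -0.4, 0.7]
width: 0.0005
grip_force: 0.0
```

```bash
python3 t.py .038 .022; python3 s.py f
```

```text
blue ((302.2137145996094, 255.82366943359375), (31.370426177978516, 31.499256134033203), 14.931416511535645) [0.55082557 0.06857104 0.054     ] rack [0.0022668  0.09988576]
green ((345.9024963378906, 230.7406768798828), (30.726268768310547, 30.468608856201172), 14.931416511535645) [ 0.61871085 -0.05172337  0.038     ] rack [0.09905946 0.00134472]
orange ((372.5588684082031, 274.26470947265625), (30.31694984436035, 30.31694984436035), 14.03624439239502) [ 0.49825944 -0.12328943  0.022     ] rack [ 0.00132255 -0.09904323]
18.625 [ 0.37356452 -0.12173018  0.200646  ] tcp rack [-0.11950015 -0.12991599]
```

View pics/f.png

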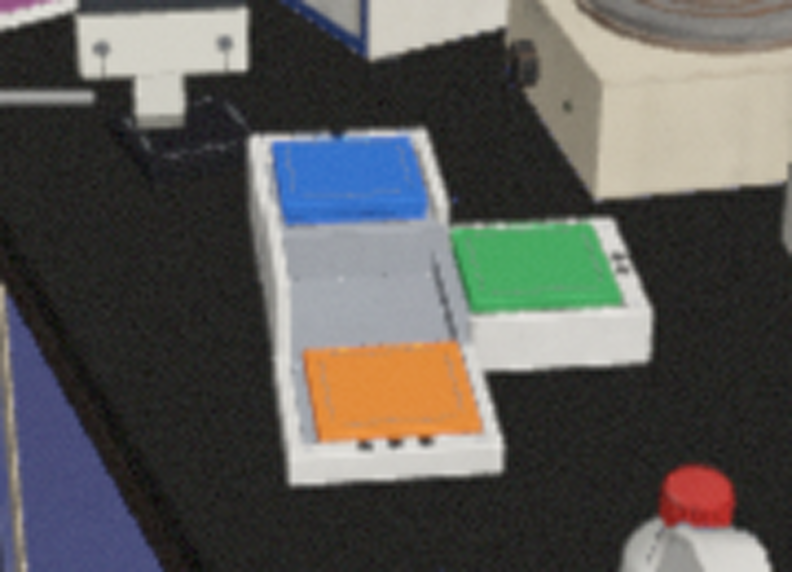

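All three dishes are home: blue is at y 0.100, green at x 0.099 and orange at y -0.099, with the arm clear.

```bash
python3 -c "
from rig import arm
print(arm.close_job())"
```

```text
the job is handed in; nothing more can be done
None
```

The blue, green and orange dishes were slid in order into bays 1, 2 and 3; the last pictures show each flat and about 1 mm or less from fully home, and I handed the job in at about 18.6 s with the arm clear (no verdict was returned).

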